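Take a tested battery out from under its hold-down bar

ROBOT

A 6-joint arm with a two-finger parallel gripper is mounted at the origin on the work surface. World frame = base frame: x ahead of the robot, y to its left, z up, the work surface at z = 0. Lengths are in m, angles in rad, forces in N, time in s.
With the tool pointing down it reaches from about 0.35 to 0.775 m from the base axis. Payload 5.5 kg.
Tool frame: the origin (TCP) lies at the very end of the fingers, on their centre line; the grasp point (between the pads) lies 19 mm behind it; z points along the fingers, y is the line along which they close (so a half turn about z gives the same grasp; the last joint's range is limited). The gripper opens to 85 mm and grips with 20 to 120 N. Pads are 22 mm wide; open, the fingers measure 114 mm over their backs; the gripper's body (76 mm by 85 mm) begins 54 mm behind the grasp point. The pads swing forward as they close: fully open they stand 13 mm farther back than shut.
Start: joints at [-1.264, 0.313, 0.046, 1.304, 0, 1.431], TCP at [0.248, -0.519, 0.231] pointing down, gripper open.
Joint ranges: [-2.76, 2.76], [-0.86, 1.69], [-1.03, 1.26], [-2.2, 2.34], [-1.47, 1.5], [-3.14, 3.14]. Speed limits (rad/s): [2.57, 2.57, 3.14, 3.14, 3.14, 3.14].

INTERFACE

Orientations are given as a unit quaternion [w, x, y, z].
In Python, from workcell import get_state, read_camera, calibration, hand_in gives the robot as it stands.
- The arm moves only by the tool drive_tool, never from a script. Its argument "deltas" is a list that holds one entry, the list of rows, each a list of 7 numbers: the closure in counts, from 0 (fully open) to 255 (shut), then the shift along the tool's x, y, z in m, then the turn, a rotation vector about the tool's x, y, z in degrees. A call has 1 to 12 rows; each row is the pose to reach, as a shift and turn from the pose commanded when the call began, along the tool's axes at that moment; what a row does not reach only later rows make up. A row lasts 1/8 s, in which the tool goes at most 62.5 mm and 10.7 degrees, less where a joint would pass 70% of its speed; a pose out of reach is approached as far as the arm can. A call with a gripper value outside its range is refused whole. The fingers move at their own pace and stop on an object; "newtons" is the grip in N (left out, the last holds). Time passes only in rows, so rows that repeat a pose let the fingers close. It gives the time, the measured TCP pose, the force, the opening and the grip force at its end, in the units of the state.
- get_state(): the state, without advancing time (a new reading comes with each control period).
- read_camera(name): name is "side" or "top" or "wrist"; returns (picture, depth): 480x640x3 uint8, red, green, blue; 480x640 float32, m along the optical axis (not along the pixel's ray), 0 where there is no reading.
- calibration(name): a dict with "mtx" (3x3 intrinsics, pixels), "world_from_camera" (4x4, takes a point from camera to world coordinates). Camera axes: x right, y up, looking along -z (the intrinsics and any distortion apply to the point x, -y, -z); pixel columns grow to the right and rows downward; lengths in m; the calibration is good to about 2 mm. A picture is of the moment at which its call begins: read the wrist's pose just before it. calibration takes no time and is no camera call; for the wrist camera it gives the pose at the moment of the call.
- hand_in(): hands the job in; it is judged then, once.
The state is a dict: "clock": time; "joint_pos": joint angles; "qvel": joint speeds; "tau": joint torques, N m; "tcp_pos": TCP position; "orientation": TCP orientation; "wrist_force": force on the tool from outside, world axes, zero at the start; "ft_torque": the same for the moment, N m; "finger_gap": finger opening in m; "grip_force": force on a finger pad.
Only numpy, scipy, OpenCV 4.12 (cv2) and the standard library are available. Lean on these libraries where they do the work, as an engineer would, in place of code of your own. Each camera call takes 0.05 s, during which the arm holds its last target. There are 200 camera calls.

TASK

The battery in the test cradle is done and has to come out. First put the grey connector that lies across the cradle's rails into the open parts tray; then lift the hold-down bar by its handle and fold it right back past upright, so that it stays open; then slide the battery out from under the tester head along its rails, without lifting it off them, until its end rests against the rubber-faced end stop but does not shove the stop from its setting, and let go of it there. Leave the bar folded back, the connector in the tray, and the hand tester and the round plate where they lie.

Things in the scene. Friction and masses are not known exactly. Their poses are not given: they have to be found in the camera images.
- cradle: Battery test cradle: black steel base plate 12 mm thick, x -215 to 205, y -90 to 90 mm, fixed to the bench, long way roughly left-right. Origin: on its centre line at bench height, below the front (exit) face of a battery that is fully home. Own -x = the way the battery comes out (level, to the robot's right); own +y = robot side; z up. Sites below are quoted in this frame, in mm.
- rail_mid (a point): Mid-point between the two steel guide rails, at their top height (27 mm). Rails run along cradle x from -210 to 160, inner faces at y = +-34.5, each 5.5 wide. The battery slides on the base plate between them with 2 mm play each side.
- head_edge (a point): Middle of the lower front edge of the tester head, a black box (cradle x 20 to 205, y +-65, z 215 to 274) on a column at x 170 to 200. It overhangs the battery, whose bare front end can only be taken with the tool leaning back over the run-out (towards cradle -x) about 30 to 40 degrees from vertical.
- bar (a joint): Hold-down bar, rad: 0 down, 1.57 upright, end of travel 1.87; grows as the handle is lifted up and over, away from the robot. Flat steel, 20 mm wide, 0.22 kg, across the front of the battery top, with a lip hanging 20 mm down before its front face, so the battery is caught until it is up. Free hinge: short of upright it falls shut, past upright it falls open and stays.
- bar_hinge (a point): Hinge axis of the bar, cradle (3, -78, 112) mm, along cradle x, on the side away from the robot. Its post is at cradle x -7 to 13, y -64 to -88; the bar's rest post at x -7 to 13, y 68 to 84, both about 110 high.
- bar_handle (a point): Centre of the bar's black handle, 190 mm out from the hinge axis: cradle (-35, 112, 112) mm when down, on the robot side past the rest post, cranked 38 mm forward of the bar so that it swings clear of the tester head. 20 mm (along hinge axis) x 60 (along bar) x 22 high, open above. Gripped across the 20 mm it can turn between the pads as the bar swings.
- battery_center (a point): Centre of the battery, half-way up: black plastic box with blank white label, 151 mm (own x, slide direction) x 65 x 94 high, about 0.75 kg. Home it is at about cradle (76, 0, 59); underside 12, top 106 above the bench. Its front end face is 75.5 mm from here towards cradle -x.
- stop_face (a point): Middle of the rubber face of the end stop, own +x points out of it towards the battery. Block 60 mm wide, 30 deep, top 42 above the bench (54 at its knob), between the rails on the run-out; set 160 to 190 mm before the home battery's front face, different each time. Only lightly clamped: it holds against about 12 N, pushed harder it slips along the rails. Feel for it.
- connector_center (a point): Centre, half-way up, of the grey plastic two-pole connector (no cable) lying across the rail tops between battery and stop: 110 mm long (own x), 38 high, underside 27 above the bench, 0.28 kg. Body 50 mm wide (own y) from own x -55 to 23 mm, then a 40 mm wide snout to 55. A like connector far back on the bench is not meant.
- parts_tray: Open grey plastic tray lying on the right of the bench, fixed, 140 mm (own x) x 190 (own y), 36 high, walls and floor 4 mm, empty. Origin: centre of its underside. It and the hand tester may have traded places.
- meter: Hand-held battery tester, black and grey with green screen, 95 x 165 x 38 mm (height 47 at its dial), loose on the right of the bench. Origin: centre of its underside. Leave alone.
- disc: Blue round plate, 80 mm across, 6 mm thick, loose on the bench beyond the cradle. Origin: centre of its underside. Leave alone.
There are look-alikes about, which are no part of the job. Leave any turquoise look-alike of the part that bears battery_center alone. Leave any orange look-alike of the parts_tray alone.

How it is judged:
On the way, in this order (a step that is already met when the one before it is completed fails the run):
1. the connector lies in the parts tray, let go (x of connector_center in the frame of parts_tray between -0.05 and 0.05 m and y of connector_center in the frame of parts_tray between -0.07 and 0.07 m and z of connector_center in the frame of parts_tray below 0.036 m and contact force between connector and the fingers below 0.1 N), for 0.2 s.
2. the hold-down bar is folded back past upright (value of joint bar above 1.66 rad), for 0.2 s.
At the end, for the whole second after the job is handed in: Connector in the parts tray (centre within 50 mm across, 70 mm along, below the rim); bar folded back past upright (over 1.66 rad); battery flat on the base plate between the rails, end face against the stop (gap under 2.5 mm), released and at rest (x of connector_center in the frame of parts_tray between -0.05 and 0.05 m and y of connector_center in the frame of parts_tray between -0.07 and 0.07 m and z of connector_center in the frame of parts_tray below 0.036 m and value of joint bar above 1.66 rad and x of battery_center in the frame of stop_face between 0.07 and 0.078 m and y of battery_center in the frame of cradle between -0.005 and 0.005 m and z of battery_center in the frame of cradle below 0.063 m and angle between battery_center's own z axis and vertical below 0.05 rad and linear speed of battery below 0.01 m/s); the robot touches nothing.
It fails at once if the battery is lifted off its rails (more than 15 mm up) or tipped (more than 11 degrees) (z of battery_center in the frame of cradle above 0.074 m or angle between battery_center's own z axis and vertical above 0.2 rad).
It fails at once if the end stop is shoved from its set place (more than 3 mm) (distance of stop_face from where it was at the start of the episode above 0.003 m).
It fails at once if the hand tester or the round plate is moved more than 30 mm (distance of any of meter, disc from where it was at the start of the episode above 0.03 m).
It also fails if it takes over 72 s, if anything falls off the work surface, if the arm or the gripper's body presses on something with over 40 N, if the wrist force passes 120 N, or if a joint passes its speed limit or range.

## Working session

There is one attempt and no reset: what is moved stays moved. The work goes in short steps, Python scripts to look and compute and a tool call to move; the robot and the scene stay as the last step left them, time stands still between calls to the robot, and variables do not carry over. Pictures are saved under pics/ and viewed, at most 10 in all, crops included, and the job is handed in when it is done.

Besides the shell and the picture viewer there is one more tool, called after "Call:" by a JSON object that holds its "name" and its "arguments", one argument or row to a line. drive_tool: Moves the arm, as the interface text tells. Its arguments: {"type":"object","properties":{"deltas":{"type":"array","items":{"type":"array","items":{"type":"array","items":{"type":"number"}}}},"newtons":{"type":"number"}},"required":["deltas"]}

```bash
mkdir -p pics; cat > h.py <<'E'
import numpy as np, cv2
from scipy.spatial.transform import Rotation as R
from workcell import get_state, read_camera, calibration, hand_in
def grab(n):
    c=calibration(n); p,d=read_camera(n); np.savez(f'{n}.npz',p=p,d=d,K=c['mtx'],T=c['world_from_camera']); return p,d
def cloud(n):
    f=np.load(f'{n}.npz'); d=f['d']; K=f['K']; T=f['T']
    v,u=np.mgrid[0:480,0:640]; x=(u-K[0,2])/K[0,0]*d; y=(v-K[1,2])/K[1,1]*d
    P=np.stack([x,-y,-d],-1)@T[:3,:3].T+T[:3,3]; P[d==0]=np.nan
    return f['p'],P
def tcp():
    s=get_state(); q=np.array(s['orientation']); return np.array(s['tcp_pos']),R.from_quat(q[[1,2,3,0]])
E
cat > a.py <<'E'
from h import *
for n in ['top','side']:
    p,d=grab(n); cv2.imwrite(f'pics/{n}0.png',p[:,:,::-1]); c=calibration(n); print(n,c)
print(get_state())
E
python3 a.py
```

```text
top {'mtx': array([[439.85071689,   0.        , 330.30475599],
       [  0.        , 439.85071689, 241.4641164 ],
       [  0.        ,   0.        ,   1.        ]]), 'world_from_camera': array([[ 0.01445265,  0.98597478, -0.1662674 ,  0.34341991],
       [-0.99979287,  0.01663302,  0.0117286 ,  0.01791265],
       [ 0.01432964,  0.16606345,  0.98601095,  1.12708748],
       [ 0.        ,  0.        ,  0.        ,  1.        ]])}
side {'mtx': array([[544.92808173,   0.        , 322.27963534],
       [  0.        , 544.92808173, 246.32915837],
       [  0.        ,   0.        ,   1.        ]]), 'world_from_camera': array([[ 0.96426509,  0.10571094, -0.24293629,  0.17410601],
       [-0.26388524,  0.46492481, -0.84510917, -1.18359978],
       [ 0.02360983,  0.87901656,  0.47620632,  0.83274205],
       [ 0.        ,  0.        ,  0.        ,  1.        ]])}
{'clock': 0.1, 'joint_pos': array([-1.26355216e+00,  3.13922317e-01,  4.50773994e-02,  1.30359892e+00,
       -1.92081697e-05,  1.43122652e+00]), 'qvel': array([ 0.00054414, -0.00222114,  0.00163976, -0.00077487,  0.00097851,
       -0.00119684]), 'tau': array([ 1.31644796e-03, -4.81728709e+01,  2.99242294e+01,  1.28283072e-02,
       -1.66908085e-04,  2.45637307e-05]), 'tcp_pos': array([ 0.2483147 , -0.51810498,  0.23049353]), 'orientation': array([-8.20057216e-04,  9.75147949e-01,  2.21553153e-01, -7.85507507e-05]), 'wrist_force': array([-0.28023501, -0.40071418,  0.76742526]), 'ft_torque': array([-0.01704474, -0.00784193, -0.04519367]), 'grip_force': 0.0, 'finger_gap': 0.08562981364827511}
```

View pics/top0.png

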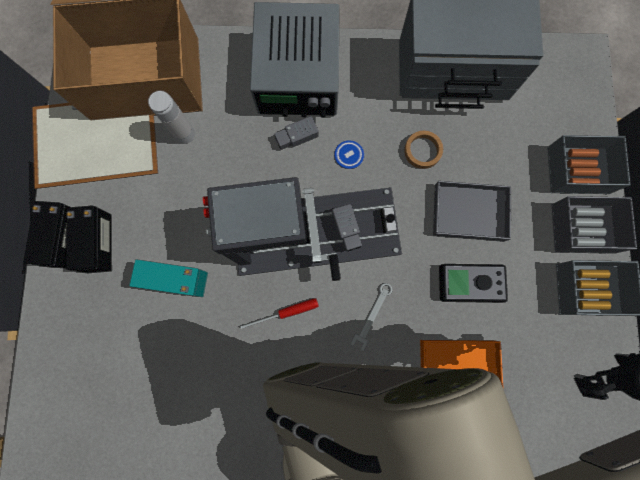

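View pics/side0.png

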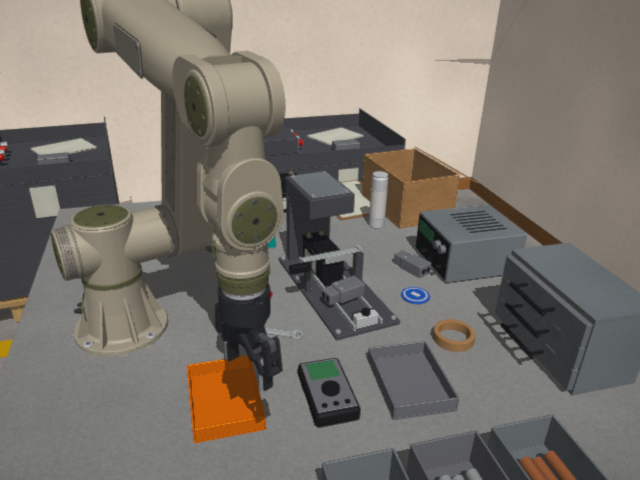

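The top view shows the cradle spanning (208–400, 180–275): the tester head on the left, the bar at (312,225) with its handle at (335,267), the connector at (345,227) and the stop at (390,220). The grey tray is at (472,210), the tester at (473,283) and the blue plate at (349,154). In the side view the arm stands over the orange tray, and the tray and cradle are clear.

```bash
cat > b.py <<'E'
from h import *
def rect(P,roi,z0,z1,name):
    u0,v0,u1,v1=roi; Q=P[v0:v1,u0:u1].reshape(-1,3); Q=Q[(Q[:,2]>z0)&(Q[:,2]<z1)]
    c,s,a=cv2.minAreaRect((Q[:,:2]*1000).astype(np.float32)); print(name,len(Q),np.round(c,1),np.round(s,1),round(a,2),'zmed',round(np.median(Q[:,2])*1000,1)); return c,s,a
p,P=cloud('top')
rect(P,(195,165,310,260),.262,.29,'head')
rect(P,(195,165,415,290),.006,.019,'plate')
rect(P,(325,195,370,260),.055,.075,'conn')
rect(P,(325,255,345,285),.09,.14,'handle')
rect(P,(375,200,402,240),.035,.06,'stop')
rect(P,(375,200,402,240),.037,.047,'stoptop')
rect(P,(425,170,520,250),.027,.042,'tray')
rect(P,(300,180,322,265),.10,.13,'bar')
p,P=cloud('side')
rect(P,(365,340,460,420),.027,.042,'tray(side)')
rect(P,(325,270,370,310),.055,.075,'conn(side)')
f=np.load('top.npz')['p']; cv2.imwrite('pics/crop.png',cv2.resize(f[170:290,200:410,::-1],None,fx=3.8,fy=3.8,interpolation=cv2.INTER_CUBIC))
E
python3 b.py
```

```text
head 5893 [543.3 158. ] [130.7 185.6] 8.37 zmed 273.8
plate 5373 [573.4  66.3] [329.4 566.1] 0.92 zmed 12.3
conn 836 [561.1 -37. ] [110.   50.3] 17.89 zmed 64.4
handle 248 [454.1  -0. ] [61.5 28.9] 9.0 zmed 122.4
stop 289 [ 587.4 -141.4] [60.8 30.6] 8.82 zmed 42.8
stoptop 218 [ 587.4 -141.4] [60.8 30.6] 8.82 zmed 41.8
tray 580 [ 617.2 -360.6] [191.7 141.4] 86.68 zmed 34.9
bar 743 [554.8  52.3] [176.1  31.9] 7.21 zmed 113.0
tray(side) 932 [ 653.9 -363.6] [196.1 214.4] 86.19 zmed 33.4
conn(side) 540 [566.5 -41. ] [186.9 103.4] 75.02 zmed 63.4
```

View pics/crop.png

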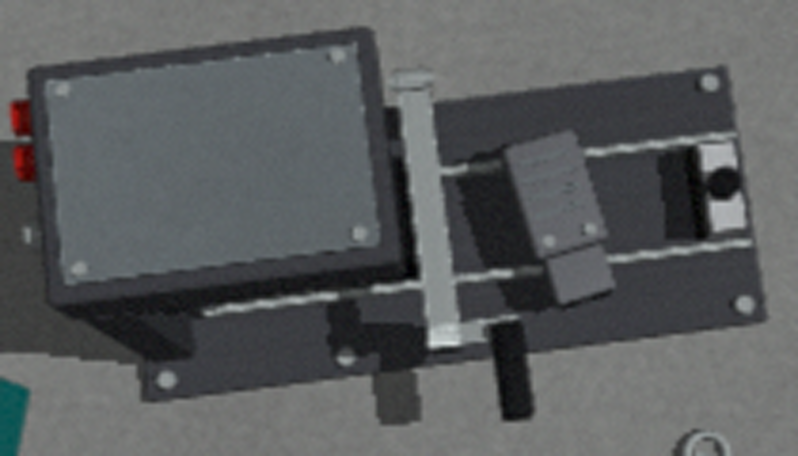

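```bash
cat >> h.py <<'E'
def down(a,lean=None):  # tool x at world angle a (deg), pointing down
    return R.from_euler('z',a,degrees=True)*R.from_euler('x',180,degrees=True)
th=8.4; cx=np.array([-np.sin(np.radians(th)),np.cos(np.radians(th)),0]); cy=np.array([-cx[1],cx[0],0]); O=np.array([.5597,.0467,0])
def cr(x,y,z): return O+(x*cx+y*cy)/1000+np.array([0,0,z/1000])
def goal(pos,Rg,base=None):
    p,Rn=base or tcp()
    d=Rn.inv().apply(np.array(pos)-p); r=(Rn.inv()*Rg).as_rotvec(degrees=True); print(np.round(d,4),np.round(r,2)); return (np.array(pos),Rg)
E
python3 - <<'E'
from h import *
b=(np.array([.248,-.519,.231]),tcp()[1])
g=goal([.5763,-.0321,.200],down(17.9),b); g=goal([.5763,-.0321,.032],down(17.9),b)
E
```

```text
[ 0.5065 -0.2972  0.0316] [-0.09 -0.01  7.7 ]
[ 0.5064 -0.2969  0.1996] [-0.09 -0.01  7.7 ]
```

Call:
{"name": "drive_tool", "arguments": {
  "deltas": [
    [[0,0.5065,-0.297,0.032,0,0,7.7],[0,0.5065,-0.297,0.032,0,0,7.7],[0,0.5065,-0.297,0.032,0,0,7.7],[0,0.5065,-0.297,0.032,0,0,7.7],[0,0.5065,-0.297,0.032,0,0,7.7],[0,0.5065,-0.297,0.032,0,0,7.7],[0,0.5065,-0.297,0.032,0,0,7.7],[0,0.5065,-0.297,0.032,0,0,7.7],[0,0.5065,-0.297,0.032,0,0,7.7],[0,0.5065,-0.297,0.032,0,0,7.7],[0,0.5065,-0.297,0.032,0,0,7.7],[0,0.5065,-0.297,0.032,0,0,7.7]]
  ],
  "newtons": 40
}}

```text
clock: 1.6
tcp_pos: [0.5763, -0.0322, 0.1989]
orientation: [0.0, 0.988, 0.156, -0.001]
wrist_force: [0.1, -0.7, -0.9]
finger_gap: 0.0855
grip_force: 0.0
```

Call:
{"name": "drive_tool", "arguments": {
  "deltas": [
    [[0,0,0,0.05,0,0,0],[0,0,0,0.1,0,0,0],[0,0,0,0.13,0,0,0],[0,0,0,0.15,0,0,0],[0,0,0,0.167,0,0,0],[0,0,0,0.167,0,0,0],[255,0,0,0.167,0,0,0],[255,0,0,0.167,0,0,0],[255,0,0,0.167,0,0,0],[255,0,0,0.167,0,0,0],[255,0,0,0.167,0,0,0],[255,0,0,0.167,0,0,0]]
  ]
}}

```text
clock: 3.1
tcp_pos: [0.577, -0.0321, 0.0327]
orientation: [0.0, 0.988, 0.156, 0.0]
wrist_force: [-2.2, -2.4, 4.7]
finger_gap: 0.0496
grip_force: 42.4
```

```bash
python3 - <<'E'
from h import *
print(tcp()[0])
b=(np.array([.5763,-.0322,.032]),down(17.9))
c=np.array([.6172,-.3606,0]); a=np.radians(-3.3); t=c+.016*np.array([np.cos(a),np.sin(a),0])
for z in (.14,.012): goal(t+[0,0,z],down(-3.3),b)
E
```

```text
[ 0.57702704 -0.03213669  0.03269812]
[-0.0471  0.3309 -0.108 ] [ 0.  -0.  21.2]
[-0.0471  0.3309  0.02  ] [ 0.  -0.  21.2]
```

Call:
{"name": "drive_tool", "arguments": {
  "deltas": [
    [[255,0,0,-0.05,0,0,0],[255,0,0,-0.108,0,0,0],[255,-0.047,0.331,-0.108,0,0,21.2],[255,-0.047,0.331,-0.108,0,0,21.2],[255,-0.047,0.331,-0.108,0,0,21.2],[255,-0.047,0.331,-0.108,0,0,21.2],[255,-0.047,0.331,-0.108,0,0,21.2],[255,-0.047,0.331,-0.108,0,0,21.2],[255,-0.047,0.331,-0.108,0,0,21.2],[255,-0.047,0.331,-0.108,0,0,21.2],[255,-0.047,0.331,-0.05,0,0,21.2],[255,-0.047,0.331,-0.05,0,0,21.2]]
  ]
}}

```text
clock: 4.6
tcp_pos: [0.6303, -0.3566, 0.0768]
orientation: [-0.004, 1.0, -0.028, -0.005]
wrist_force: [-0.6, 0.9, -3.6]
finger_gap: 0.0493
grip_force: 43.5
```

```bash
python3 - <<'E'
from h import *
p,d=grab('side'); cv2.imwrite('pics/side1.png',p[250:460,280:520,::-1].repeat(2,0).repeat(2,1))
E
```

```text
(no output)
```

View pics/side1.png

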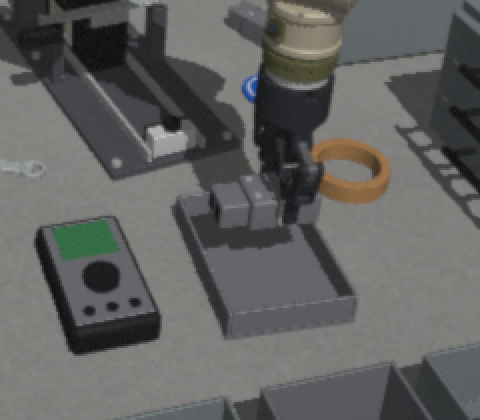

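The crop shows the connector held between the fingers at about (255,205), above the tray whose middle is at (268,260). Allowing for its height, it is over the tray's middle.

Call:
{"name": "drive_tool", "arguments": {
  "deltas": [
    [[255,0,0,0.03,0,0,0],[255,0,0,0.055,0,0,0],[255,0,0,0.07,0,0,0],[255,0,0,0.07,0,0,0],[120,0,0,0.07,0,0,0],[0,0,0,0.07,0,0,0],[0,0,0,0.07,0,0,0],[0,0,0,0.07,0,0,0],[0,0,0,0.02,0,0,0],[0,0,0,-0.04,0,0,0],[0,0,0,-0.1,0,0,0],[0,0,0,-0.12,0,0,0]]
  ]
}}

```text
clock: 6.15
tcp_pos: [0.6355, -0.3625, 0.2085]
orientation: [0.002, 1.0, -0.029, 0.004]
wrist_force: [1.1, -0.3, -1.1]
finger_gap: 0.0856
grip_force: 0.0
```

```bash
python3 - <<'E'
from h import *
for n in ('side','top'):
    grab(n); p,P=cloud(n)
    e=np.array([np.cos(np.radians(-3.3)),np.sin(np.radians(-3.3))]); f=np.array([-e[1],e[0]])
    q=(P[...,:2]-[.6172,-.3606]); X=q@e; Y=q@f
    m=(abs(X)<.062)&(abs(Y)<.088)&(P[...,2]>.03)&(P[...,2]<.055)
    print(n,m.sum(),np.nanpercentile(X[m],[2,50,98]),np.nanpercentile(Y[m],[2,50,98]),np.median(P[...,2][m]))
print(get_state()['tcp_pos'],get_state()['finger_gap'])
E
```

```text
side 912 [-0.05041545  0.00401812  0.05493652] [-0.02683086 -0.00748247  0.02239273] 0.04064708773229003
top 701 [-0.04751909  0.01119604  0.05340039] [-0.02399377  0.00435288  0.02441648] 0.041631464613782976
[ 0.6353748  -0.36242785  0.20675313] 0.08513534142603033
```

The connector lies flat in the tray, with its top at 41 mm and its centre within 5 mm of the tray's. Next is the bar handle.

```bash
python3 - <<'E'
from h import *
b=(np.array([.6335,-.3618,.202]),down(-3.3))
print(tcp()[0],tcp()[1].as_quat())
g=goal(cr(-35,120,180),down(8.4)); goal(cr(-35,120,93),down(8.4))
for i in range(1,13):
    f=1.76*i/12; print(round(.198*(1-np.cos(f)),3),round(-.198*np.sin(f),3))
E
```

```text
[ 0.6353748  -0.36242785  0.20675313] [ 0.99957816 -0.02881066  0.00300823  0.00209691]
[-0.2097 -0.3456  0.0241] [  0.27  -0.33 -11.7 ]
[-0.2102 -0.3459  0.1111] [  0.27  -0.33 -11.7 ]
0.002 -0.029
0.008 -0.057
0.019 -0.084
0.033 -0.11
0.051 -0.133
0.072 -0.153
0.096 -0.169
0.121 -0.183
0.149 -0.192
0.177 -0.197
0.206 -0.198
0.235 -0.194
```

Call:
{"name": "drive_tool", "arguments": {
  "deltas": [
    [[110,-0.208,-0.345,0.02,0,0,-11.7],[110,-0.208,-0.345,0.02,0,0,-11.7],[110,-0.208,-0.345,0.02,0,0,-11.7],[110,-0.208,-0.345,0.02,0,0,-11.7],[110,-0.208,-0.345,0.02,0,0,-11.7],[110,-0.208,-0.345,0.02,0,0,-11.7],[110,-0.208,-0.345,0.02,0,0,-11.7],[110,-0.208,-0.345,0.02,0,0,-11.7],[110,-0.208,-0.345,0.02,0,0,-11.7],[110,-0.208,-0.345,0.02,0,0,-11.7]]
  ],
  "newtons": 25
}}

```text
clock: 7.5
tcp_pos: [0.4467, -0.0058, 0.1819]
orientation: [0.0, 0.997, 0.073, -0.0]
wrist_force: [1.0, 0.1, 0.3]
finger_gap: 0.0488
grip_force: 0.0
```

```bash
python3 - <<'E'
from h import *
p,Rn=tcp(); print(p,get_state()['finger_gap'],Rn.as_matrix()[:,0]); goal(cr(-35,120,93),down(8.4))
p,d=grab('wrist'); cv2.imwrite('pics/w1.png',p[:,:,::-1])
E
```

```text
[ 0.44665277 -0.00584756  0.18188604] 0.04875914000039044 [ 9.89480330e-01  1.44667164e-01 -2.97619109e-04]
[-0.0005 -0.0005  0.0889] [ 0.01  0.02 -0.08]
```

View pics/w1.png

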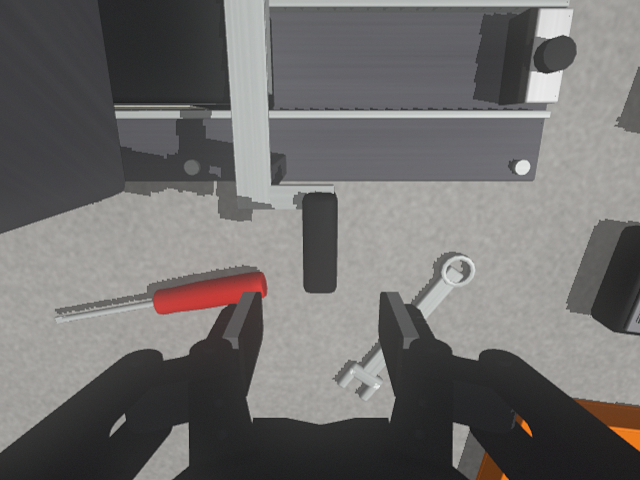

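The wrist view shows the handle at (320,243), centred between the open fingers. The bar end at (270,195) is clear of them.

Call:
{"name": "drive_tool", "arguments": {
  "deltas": [
    [[110,0,0,0.04,0,0,0],[110,0,0,0.075,0,0,0],[110,0,0,0.089,0,0,0],[110,0,0,0.089,0,0,0],[255,0,0,0.089,0,0,0],[255,0,0,0.089,0,0,0],[255,0,0,0.089,0,0,0],[255,0,0,0.089,0,0,0]]
  ]
}}

```text
clock: 8.55
tcp_pos: [0.4474, -0.0054, 0.0946]
orientation: [0.001, 0.997, 0.073, 0.001]
wrist_force: [-0.1, -2.0, 5.9]
finger_gap: 0.0194
grip_force: 29.9
```

Call:
{"name": "drive_tool", "arguments": {
  "deltas": [
    [[255,0.002,0,-0.029,0,0,0],[255,0.008,0,-0.057,0,0,0],[255,0.019,0,-0.084,0,0,0],[255,0.033,0,-0.11,0,0,0],[255,0.051,0,-0.133,0,0,0],[255,0.072,0,-0.153,0,0,0],[255,0.072,0,-0.153,0,0,0]]
  ]
}}

```text
clock: 9.43
tcp_pos: [0.5186, 0.0051, 0.2474]
orientation: [0.001, 0.997, 0.073, 0.001]
wrist_force: [-2.0, -3.2, 3.5]
finger_gap: 0.0196
grip_force: 32.3
```

Call:
{"name": "drive_tool", "arguments": {
  "deltas": [
    [[255,0.024,0,-0.016,0,0,0],[255,0.049,0,-0.03,0,0,0],[255,0.077,0,-0.039,0,0,0],[255,0.105,0,-0.044,0,0,0],[255,0.134,0,-0.045,0,0,0],[255,0.163,0,-0.041,0,0,0],[255,0.163,0,-0.041,0,0,0]]
  ]
}}

```text
clock: 10.3
tcp_pos: [0.6806, 0.0289, 0.287]
orientation: [0.0, 0.997, 0.073, 0.001]
wrist_force: [2.0, -3.8, 2.2]
finger_gap: 0.0198
grip_force: 35.5
```

Call:
{"name": "drive_tool", "arguments": {
  "deltas": [
    [[110,0,0,0,0,0,0],[90,0,0,0,0,0,0],[90,0,0,0,0,0,0],[90,0,0,-0.03,0,0,0],[90,0,0,-0.07,0,0,0],[90,0,0,-0.09,0,0,0],[90,-0.06,0.04,-0.09,0,0,0],[90,-0.1,0.085,-0.09,0,0,0],[90,-0.12,0.085,-0.09,0,0,0],[90,-0.12,0.085,-0.09,0,0,0]]
  ]
}}

```text
clock: 11.55
tcp_pos: [0.5707, -0.0729, 0.3784]
orientation: [0.0, 0.997, 0.072, 0.0]
wrist_force: [0.1, -0.9, 0.5]
finger_gap: 0.0551
grip_force: 0.0
```

```bash
cat >> h.py <<'E'
def lean(deg):
    s,c=np.sin(np.radians(deg)),np.cos(np.radians(deg)); z=np.array([0,0,1.])
    return R.from_matrix(np.stack([c*cx+s*z,-cy,s*cx-c*z],1))
def incr():
    p=tcp()[0]-O; return np.round(1000*np.array([p@cx,p@cy,p[2]]),1)
E
python3 - <<'E'
from h import *
print(incr(),get_state()['joint_pos'])
G=lean(35); zt=G.as_matrix()[:,2]
goal(cr(14,0,70)+(.019-.15)*zt,G)
grab('top'); grab('side'); p,P=cloud('top')
cv2.imwrite('pics/top2.png',np.hstack([cv2.resize(p[150:300,200:420],(400,273)),cv2.resize(np.load('side.npz')['p'][160:340,260:420],(307,273))])[:,:,::-1])
q=P-O; X=q@cx*1000; Y=q@cy*1000; Z=P[...,2]*1000
m=(abs(Y)<32)&(Z>100)&(Z<111)&(X<60)&(X>-60); print('batt top',m.sum(),np.percentile(X[m],[1,50]) if m.sum() else '')
m=(abs(Y)<28)&(Z>38)&(Z<46)&(X<-150)&(X>-230); print('stop',m.sum(),np.percentile(X[m],[1,50,99]),np.percentile(Y[m],[1,99]))
m=(Z>200)&(X>-60)&(X<18)&(Y<-50)&(Y>-180)&(Z<345); print('bar',m.sum(),np.median(X[m]),np.median(Y[m]),np.percentile(Z[m],98))
E
```

```text
[-119.9    6.6  378.4] [-2.66563282e-01  3.28251457e-01  4.25381636e-01  1.66697555e+00
  1.24908187e-04  2.73051887e+00]
[ 0.0063 -0.0588  0.201 ] [ 27.5   27.36 -87.03]
batt top 123 [ 1.05718097 13.32637321]Traceback (most recent call last):
  File "<stdin>", line 9, in <module>
    return _quantile_unchecked(
        a, q, axis, out, overwrite_input, method, keepdims, weights)
    return _ureduce(a,
                    func=_quantile_ureduce_func,
    ...<5 lines>...
                    overwrite_input=overwrite_input,
                    method=method)
    r = func(a, **kwargs)
    result = _quantile(arr,
                       quantiles=q,
    ...<2 lines>...
                       out=out,
                       weights=wgt)
    slices_having_nans = np.isnan(arr[-1, ...])
                                  ~~~^^^^^^^^^
IndexError: index -1 is out of bounds for axis 0 with size 0
```

View pics/top2.png

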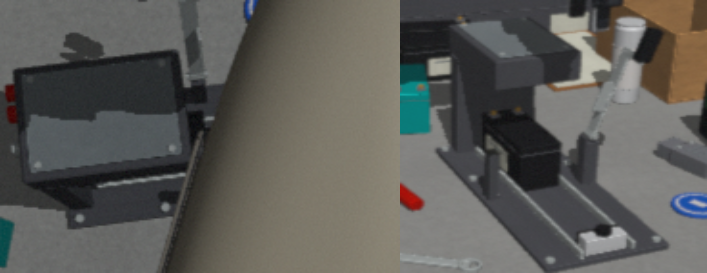

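The composite shows the bar folded right back at about (610,85), and the battery front end free at (535,165). The stop at (603,240) and the rails are clear. Next I lean the tool and go for the battery's front end.

Call:
{"name": "drive_tool", "arguments": {
  "deltas": [
    [[20,0,-0.03,0.03,4,4,-10],[20,0.006,-0.058,0.2,27.5,27.4,-87],[20,0.006,-0.058,0.2,27.5,27.4,-87],[20,0.006,-0.058,0.2,27.5,27.4,-87],[20,0.006,-0.058,0.2,27.5,27.4,-87],[20,0.006,-0.058,0.2,27.5,27.4,-87],[20,0.006,-0.058,0.2,27.5,27.4,-87],[20,0.006,-0.058,0.2,27.5,27.4,-87],[20,0.006,-0.058,0.2,27.5,27.4,-87],[20,0.006,-0.058,0.2,27.5,27.4,-87],[20,0.006,-0.058,0.2,27.5,27.4,-87],[20,0.006,-0.058,0.2,27.5,27.4,-87]]
  ]
}}

```text
clock: 13.15
tcp_pos: [0.5698, -0.0134, 0.1777]
orientation: [-0.228, 0.623, 0.722, 0.196]
wrist_force: [-0.1, -0.2, 0.4]
finger_gap: 0.079
grip_force: 0.0
```

```bash
python3 - <<'E'
from h import *
print(incr(),get_state()['joint_pos'])
G=lean(35); zt=G.as_matrix()[:,2]
goal(cr(14,0,70)+.019*zt,G)
p,d=grab('wrist'); cv2.imwrite('pics/w2.png',p[:,:,::-1])
E
```

```text
[-60.9  -1.2 177.7] [-0.42808865  0.5526264   0.12412908  1.5066214   0.50155248  0.90088999]
[-0.0004 -0.0011  0.1502] [-0.05  0.01  0.04]
```

View pics/w2.png

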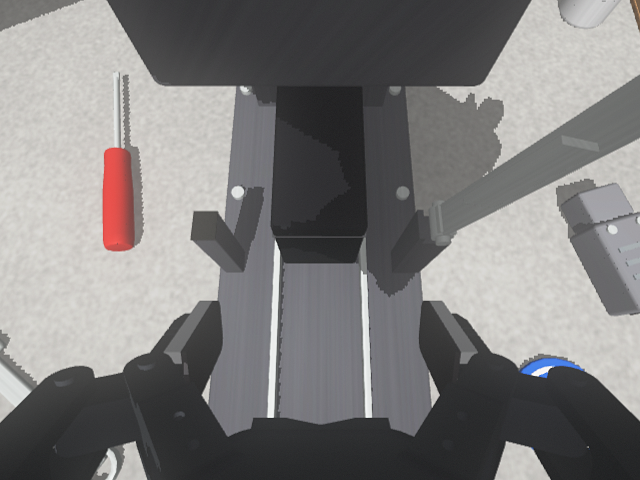

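The wrist view shows the battery front edge at x 273–366, centred between the fingers at (195,330) and (447,330). Both posts at (205,228) and (420,228) lie outside the finger paths, so I go in.

Call:
{"name": "drive_tool", "arguments": {
  "deltas": [
    [[20,0,-0.001,0.05,0,0,0],[20,0,-0.001,0.09,0,0,0],[20,0,-0.001,0.12,0,0,0],[20,0,-0.001,0.14,0,0,0],[20,0,-0.001,0.155,0,0,0],[20,0,-0.001,0.155,0,0,0],[255,0,-0.001,0.155,0,0,0],[255,0,-0.001,0.155,0,0,0],[255,0,-0.001,0.155,0,0,0],[255,0,-0.001,0.155,0,0,0]]
  ],
  "newtons": 40
}}

```text
clock: 14.45
tcp_pos: [0.5593, 0.0688, 0.06]
orientation: [-0.222, 0.625, 0.722, 0.199]
wrist_force: [-15.9, -31.5, 56.5]
finger_gap: 0.0644
grip_force: 56.0
```

```bash
python3 - <<'E'
from h import *
s=get_state(); F=s['wrist_force']; print(incr(),s['finger_gap'],s['grip_force'],F@cx,F@cy,F[2])
b=tcp(); G=b[1]
for d in (50,150,165,170,180): print(d,np.round(G.inv().apply(-cx*d/1000),4))
E
```

```text
[21.9 -2.8 60. ] 0.0643941199560464 56.01630583405495 -28.893363867416163 20.298458154165708 56.45923903829674
50 [-0.0411  0.0003 -0.0285]
150 [-0.1233  0.0009 -0.0854]
165 [-0.1357  0.001  -0.0939]
170 [-0.1398  0.001  -0.0967]
180 [-0.148   0.001  -0.1024]
```

Call:
{"name": "drive_tool", "arguments": {
  "deltas": [
    [[255,0,0.001,-0.005,0,0,0],[255,0,0.0025,-0.011,0,0,0],[255,0,0.0025,-0.011,0,0,0],[255,0,0.0025,-0.011,0,0,0]]
  ]
}}

```text
clock: 14.95
tcp_pos: [0.5577, 0.067, 0.0604]
orientation: [-0.228, 0.623, 0.722, 0.195]
wrist_force: [-7.2, -6.9, 7.9]
finger_gap: 0.0643
grip_force: 53.2
```

```bash
cat > f.py <<'E'
from h import *
s=get_state(); F=s['wrist_force']; print(incr(),s['finger_gap'],s['grip_force'],np.round([F@cx,F@cy,F[2]],1),s['ft_torque'])
E
python3 f.py; python3 - <<'E'
from h import *
p,d=grab('side'); cv2.imwrite('pics/s3.png',cv2.resize(p[150:340,240:440,::-1],(800,760))[:600])
E
```

```text
[20.3 -1.  60.4] 0.06432016914601459 53.171365689486265 [-5.8  8.2  7.9] [-1.17510459  0.74651529  0.94808056]
```

View pics/s3.png

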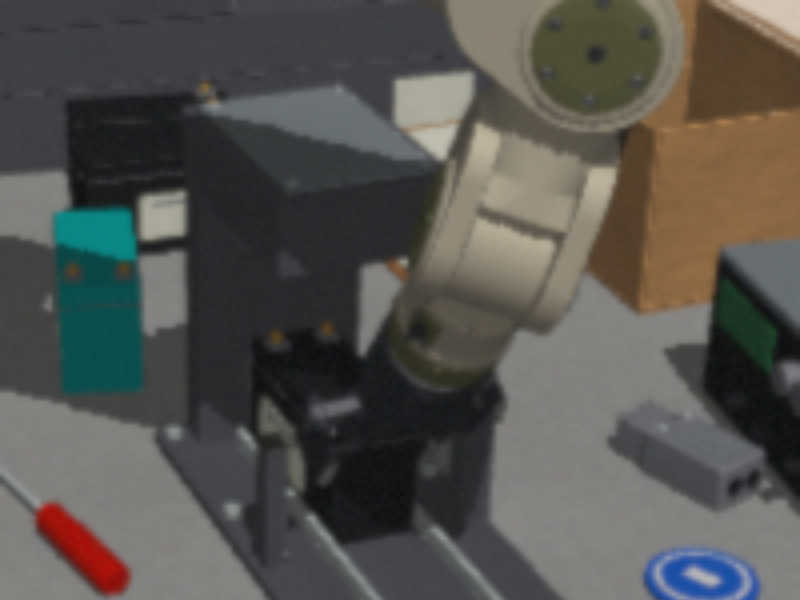

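The crop shows the fingers on both sides of the battery's front end at about (370,440), clear below the tester head. I start to pull gently.

Call:
{"name": "drive_tool", "arguments": {
  "deltas": [
    [[255,-0.004,0,-0.003,0,0,0],[255,-0.012,0,-0.0085,0,0,0],[255,-0.0205,0,-0.0143,0,0,0],[255,-0.029,0,-0.02,0,0,0],[255,-0.037,0,-0.0257,0,0,0],[255,-0.041,0,-0.0285,0,0,0],[255,-0.041,0,-0.0285,0,0,0]]
  ]
}}

```text
clock: 15.88
tcp_pos: [0.5661, 0.02, 0.0604]
orientation: [-0.229, 0.622, 0.722, 0.197]
wrist_force: [-2.1, 4.1, 2.9]
finger_gap: 0.0642
grip_force: 50.4
```

```bash
python3 f.py; cat > m.py <<'E'
from h import *
for n in ('side','top'):
    grab(n); p,P=cloud(n); q=P-O; X=q@cx*1000; Y=q@cy*1000; Z=P[...,2]*1000
    m=(abs(Y)<25)&(Z>50)&(Z<90)&(X<8)&(X>-190); print(n,m.sum(),np.percentile(X[m],[2,20,50]) if m.sum() else '')
    m=(abs(Y)<22)&(Z>99)&(Z<112)&(X>-190)&(X<120); print('top z',m.sum(),[round(np.median(Z[m&(X>a)&(X<a+20)]),1) for a in range(-180,100,20) if (m&(X>a)&(X<a+20)).sum()>15])
    m=(abs(Y)<28)&(Z>38)&(Z<46)&(X<-150)&(X>-230); print('stop',m.sum(),np.percentile(X[m],[1,50,99]) if m.sum() else '')
E
python3 m.py
```

```text
[-27.3  -2.5  60.4] 0.06421164547671539 50.37784695625305 [4.4 1.4 2.9] [ 0.3098372  -0.05469505  0.21732949]
side 203 [-187.80020552  -49.95136543  -47.63941383]
top z 273 [np.float64(106.9), np.float64(106.9), np.float64(107.4), np.float64(106.9), np.float64(107.4), np.float64(108.1)]
stop 135 [-208.96277383 -198.11583946 -174.44963529]
top 0 
top z 532 [np.float64(106.1), np.float64(106.4), np.float64(106.6), np.float64(106.7)]
stop 0
```

Call:
{"name": "drive_tool", "arguments": {
  "deltas": [
    [[255,-0.0123,0,-0.0085,0,0,0],[255,-0.0247,0,-0.0171,0,0,0],[255,-0.037,0,-0.0256,0,0,0],[255,-0.0493,0,-0.0342,0,0,0],[255,-0.0616,0,-0.0427,0,0,0],[255,-0.074,0,-0.0513,0,0,0],[255,-0.0822,0,-0.057,0,0,0],[255,-0.0904,0,-0.0626,0,0,0],[255,-0.0945,0,-0.0654,0,0,0],[255,-0.0945,0,-0.0654,0,0,0]]
  ]
}}

```text
clock: 17.23
tcp_pos: [0.5831, -0.0928, 0.0604]
orientation: [-0.229, 0.622, 0.722, 0.198]
wrist_force: [-2.3, 6.7, 7.8]
finger_gap: 0.0645
grip_force: 50.6
```

```bash
python3 f.py;python3 m.py; python3 - <<'E'
from h import *
p,d=grab('side'); cv2.imwrite('pics/s4.png',cv2.resize(p[200:350,300:440,::-1],(560,600)))
E
```

```text
[-141.4   -2.8   60.4] 0.06453221314956441 50.59350371360779 [6.9 1.3 7.8] [1.4813373  0.03648396 0.29893553]
side 203 [-187.70160911 -163.36607547 -161.49214086]
top z 361 [np.float64(107.1), np.float64(107.2), np.float64(107.0), np.float64(107.6), np.float64(107.8), np.float64(108.1), np.float64(107.6)]
stop 181 [-207.72456621 -189.43296482 -157.77915287]
top 9 [-187.66423426 -186.19823401 -184.67510026]
top z 495 [np.float64(106.8), np.float64(106.9), np.float64(106.8), np.float64(107.2), np.float64(107.8)]
stop 63 [-203.51544665 -181.00432538 -175.19244525]
```

View pics/s4.png

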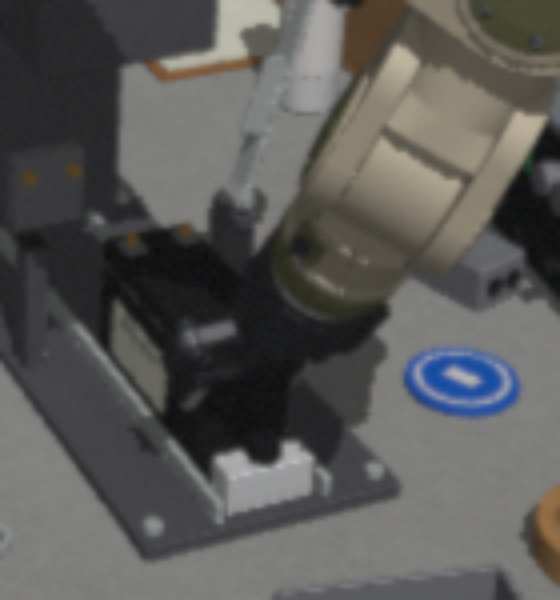

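The crop shows the battery a little short of the stop at (265,475), with the bar still folded back at (255,130). About 12 mm is left, so I creep on.

Call:
{"name": "drive_tool", "arguments": {
  "deltas": [
    [[255,-0.0025,0,-0.0017,0,0,0],[255,-0.005,0,-0.0034,0,0,0],[255,-0.0066,0,-0.0046,0,0,0],[255,-0.0066,0,-0.0046,0,0,0]]
  ]
}}

```text
clock: 17.88
tcp_pos: [0.5841, -0.1001, 0.0604]
orientation: [-0.23, 0.622, 0.722, 0.198]
wrist_force: [-2.2, 8.9, 8.3]
finger_gap: 0.0643
grip_force: 50.4
```

```bash
python3 f.py
```

```text
[-148.8   -2.7   60.4] 0.0643048213585438 50.42482852935791 [9.1 0.8 8.3] [ 1.72873787 -0.03314632  0.31202599]
```

Call:
{"name": "drive_tool", "arguments": {
  "deltas": [
    [[255,-0.0008,0,-0.0006,0,0,0],[255,-0.0008,0,-0.0006,0,0,0]]
  ]
}}

```text
clock: 18.12
tcp_pos: [0.5842, -0.101, 0.0604]
orientation: [-0.23, 0.622, 0.722, 0.198]
wrist_force: [-2.8, 9.3, 7.9]
finger_gap: 0.0647
grip_force: 50.4
```

```bash
python3 f.py
```

```text
[-149.7   -2.7   60.4] 0.06467985898362166 50.40286302566528 [9.6 1.4 7.9] [1.75897841 0.02820973 0.2910071 ]
```

Call:
{"name": "drive_tool", "arguments": {
  "deltas": [
    [[255,-0.0008,0,-0.0006,0,0,0],[255,-0.0008,0,-0.0006,0,0,0]]
  ]
}}

```text
clock: 18.38
tcp_pos: [0.5844, -0.102, 0.0604]
orientation: [-0.23, 0.622, 0.722, 0.198]
wrist_force: [-1.9, 9.2, 6.6]
finger_gap: 0.0647
grip_force: 50.4
```

```bash
python3 f.py
```

```text
[-150.7   -2.7   60.4] 0.06466802274435127 50.38309693336487 [9.4 0.5 6.6] [1.72224599 0.00646261 0.35157531]
```

Call:
{"name": "drive_tool", "arguments": {
  "deltas": [
    [[255,-0.0008,0,-0.0006,0,0,0],[255,-0.0008,0,-0.0006,0,0,0]]
  ]
}}

```text
clock: 18.62
tcp_pos: [0.5845, -0.103, 0.0604]
orientation: [-0.23, 0.622, 0.722, 0.198]
wrist_force: [-2.0, 9.0, 7.6]
finger_gap: 0.0645
grip_force: 50.4
```

```bash
python3 f.py; python3 m.py
```

```text
[-151.7   -2.7   60.4] 0.06445332016021463 50.37638068199158 [9.2 0.6 7.6] [1.73993792e+00 5.38039046e-04 2.61667008e-01]
side 203 [-188.11212626 -173.74185946 -171.81508834]
top z 383 [np.float64(107.1), np.float64(107.2), np.float64(107.1), np.float64(107.6), np.float64(108.4), np.float64(107.9)]
stop 175 [-207.58795352 -193.0851634  -162.24170797]
top 23 [-189.83515847 -188.27151127 -186.03671096]
top z 419 [np.float64(106.3), np.float64(107.4), np.float64(106.9), np.float64(107.4), np.float64(107.1)]
stop 57 [-201.65064284 -189.75694952 -182.98587467]
```

Call:
{"name": "drive_tool", "arguments": {
  "deltas": [
    [[255,-0.0008,0,-0.0006,0,0,0],[255,-0.0008,0,-0.0006,0,0,0]]
  ]
}}

```text
clock: 18.98
tcp_pos: [0.5847, -0.104, 0.0604]
orientation: [-0.23, 0.622, 0.722, 0.198]
wrist_force: [-2.0, 9.2, 7.1]
finger_gap: 0.0645
grip_force: 50.4
```

```bash
python3 f.py
```

```text
[-152.7   -2.7   60.4] 0.06445516172019755 50.368995666503906 [9.4 0.7 7.1] [ 1.68434984 -0.08260385  0.28332042]
```

Call:
{"name": "drive_tool", "arguments": {
  "deltas": [
    [[255,-0.0008,0,-0.0006,0,0,0],[255,-0.0008,0,-0.0006,0,0,0]]
  ]
}}

```text
clock: 19.23
tcp_pos: [0.5848, -0.105, 0.0604]
orientation: [-0.23, 0.622, 0.722, 0.198]
wrist_force: [-1.9, 8.1, 7.3]
finger_gap: 0.0645
grip_force: 50.4
```

```bash
python3 f.py
```

```text
[-153.8   -2.7   60.4] 0.0644905301731004 50.36512613296509 [8.3 0.7 7.3] [ 1.60594169 -0.05197674  0.27602198]
```

Call:
{"name": "drive_tool", "arguments": {
  "deltas": [
    [[255,-0.0008,0,-0.0006,0,0,0],[255,-0.0008,0,-0.0006,0,0,0]]
  ]
}}

```text
clock: 19.48
tcp_pos: [0.5849, -0.106, 0.0604]
orientation: [-0.23, 0.622, 0.722, 0.198]
wrist_force: [-1.8, 8.6, 6.3]
finger_gap: 0.0643
grip_force: 50.4
```

```bash
python3 f.py
```

```text
[-154.8   -2.7   60.4] 0.06426698991847075 50.35941123962402 [8.8 0.6 6.3] [ 1.63188908 -0.01325321  0.29385435]
```

Call:
{"name": "drive_tool", "arguments": {
  "deltas": [
    [[255,-0.0006,0,-0.0004,0,0,0],[255,-0.0006,0,-0.0004,0,0,0]]
  ]
}}

```text
clock: 19.73
tcp_pos: [0.5851, -0.1067, 0.0604]
orientation: [-0.23, 0.622, 0.722, 0.198]
wrist_force: [-2.2, 8.6, 7.1]
finger_gap: 0.0643
grip_force: 50.4
```

```bash
python3 f.py
```

```text
[-155.4   -2.7   60.4] 0.0643004473521789 50.3906786441803 [8.9 0.9 7.1] [1.65167897 0.01940279 0.28728382]
```

Call:
{"name": "drive_tool", "arguments": {
  "deltas": [
    [[255,-0.0006,0,-0.0004,0,0,0],[255,-0.0006,0,-0.0004,0,0,0]]
  ]
}}

```text
clock: 19.98
tcp_pos: [0.5851, -0.1068, 0.0605]
orientation: [-0.23, 0.622, 0.722, 0.198]
wrist_force: [-2.3, 10.9, 6.9]
finger_gap: 0.0645
grip_force: 50.2
```

```bash
python3 f.py; python3 m.py
```

```text
[-155.6   -2.7   60.5] 0.06453303176907323 50.247037410736084 [11.1  0.7  6.9] [ 1.94504521 -0.06765411  0.16519418]
side 207 [-185.17614606 -178.00560709 -175.95030877]
top z 367 [np.float64(107.1), np.float64(107.5), np.float64(107.6), np.float64(108.0), np.float64(108.3), np.float64(108.8)]
stop 163 [-209.42200762 -194.06257959 -156.6013036 ]
top 19 [-189.73313483 -188.52649522 -186.89900851]
top z 391 [np.float64(106.4), np.float64(106.8), np.float64(106.9), np.float64(106.8), np.float64(108.5)]
stop 49 [-204.50750623 -193.98196832 -186.60015031]
```

Call:
{"name": "drive_tool", "arguments": {
  "deltas": [
    [[255,-0.0005,0,-0.0003,0,0,0],[255,-0.0005,0,-0.0003,0,0,0]]
  ]
}}

```text
clock: 20.32
tcp_pos: [0.5851, -0.1069, 0.0605]
orientation: [-0.231, 0.622, 0.722, 0.198]
wrist_force: [-1.9, 12.2, 5.9]
finger_gap: 0.0645
grip_force: 50.2
```

```bash
python3 f.py
```

```text
[-155.6   -2.7   60.5] 0.06446462238679666 50.15071392059326 [12.3  0.1  5.9] [ 2.21155366 -0.13895626  0.04031017]
```

Call:
{"name": "drive_tool", "arguments": {
  "deltas": [
    [[255,0.0012,0,0.0008,0,0,0],[255,0.0012,0,0.0008,0,0,0],[30,0.0012,0,0.0008,0,0,0],[10,0.0012,0,0.0008,0,0,0],[10,0.0012,0,0.0008,0,0,0],[10,0.0012,0,0.0008,0,0,0]]
  ]
}}

```text
clock: 21.08
tcp_pos: [0.5855, -0.1099, 0.0585]
orientation: [-0.228, 0.623, 0.722, 0.196]
wrist_force: [0.2, 0.1, -0.2]
finger_gap: 0.0822
grip_force: 0.0
```

```bash
python3 f.py
```

```text
[-158.6   -2.6   58.5] 0.08224056850249231 0.0 [ 0.1 -0.2 -0.2] [-0.47056442 -0.00282797  0.0127306 ]
```

Call:
{"name": "drive_tool", "arguments": {
  "deltas": [
    [[10,0,0,-0.03,0,0,0],[10,0,0,-0.08,0,0,0],[10,0,0,-0.14,0,0,0],[10,0,0,-0.2,0,0,0],[10,0,0,-0.2,0,0,0],[10,0,0,-0.2,0,0,0]]
  ]
}}

```text
clock: 21.82
tcp_pos: [0.6025, -0.2234, 0.2215]
orientation: [-0.228, 0.623, 0.722, 0.196]
wrist_force: [0.2, 0.9, -0.8]
finger_gap: 0.082
grip_force: 0.0
```

```bash
python3 f.py; python3 m.py; python3 - <<'E'
from h import *
grab('wrist'); p,P=cloud('wrist'); q=P-O; X=q@cx*1000; Y=q@cy*1000; Z=P[...,2]*1000
m=(abs(Y)<25)&(Z>99)&(Z<112)&(X>-200)&(X<0); print('w batt',m.sum(),np.percentile(X[m],[1,2,5]) if m.sum() else '', np.percentile(Y[(Z>99)&(Z<112)&(abs(Y)<60)&(X>-170)&(X<-130)],[1,99]))
m=(abs(Y)<28)&(Z>38)&(Z<46)&(X<-160)&(X>-230); print('w stop',m.sum(),np.percentile(X[m],[1,50,98,99]))
cv2.imwrite('pics/w5.png',p[:,:,::-1])
E
```

```text
[-273.5   -2.9  221.5] 0.08195268873964905 0.0 [ 0.9 -0.3 -0.8] [-0.55099747 -0.0996891  -0.01939032]
side 239 [-185.33649073 -176.8629433  -174.62596701]
top z 544 [np.float64(105.8), np.float64(106.2), np.float64(106.5), np.float64(106.2), np.float64(106.2), np.float64(106.4), np.float64(107.1), np.float64(106.1)]
stop 157 [-208.46388865 -191.57703581 -162.03779556]
top 5 [-24.0187912  -24.00676303 -23.99512709]
top z 991 [np.float64(106.7), np.float64(106.4), np.float64(106.2), np.float64(106.6), np.float64(106.1), np.float64(106.3), np.float64(106.9), np.float64(106.1)]
stop 0 
w batt 8719 [-173.78553578 -173.40518846 -170.79039855] [-34.82890791  28.29154837]
w stop 1484 [-204.43074779 -189.3546567  -173.63357279 -173.56650142]
```

View pics/w5.png

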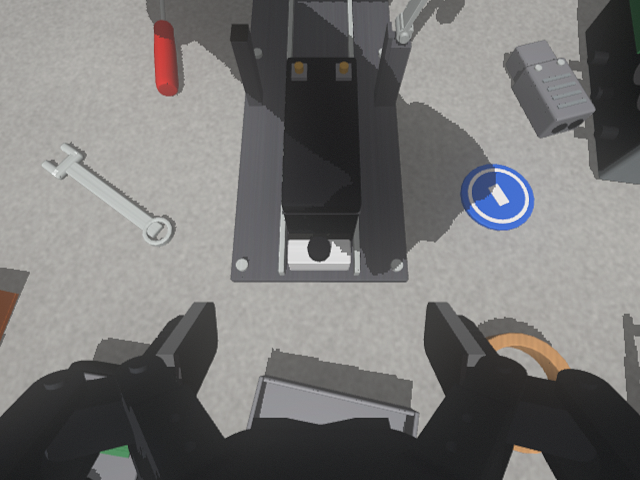

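The wrist view shows the battery's front at (320,237), right against the stop at (320,252). Both measure about −173.7 mm. The bar is still folded back at (405,25), the blue plate is at (497,197), and nothing touches the hand.

```bash
python3 -c "
from h import *
print(hand_in())"
```

```text
the job is handed in; nothing more can be done
None
```

I handed the job in at about 22 s of the 72 s limit; `hand_in` gave no verdict. My last measurements show the connector in the tray, the bar folded back, and the battery released against the unmoved stop. One doubt: on the way in to grip the battery the gripper met something and the wrist read about 65 N, and I can't tell whether the 40 N limit on the gripper's body was passed.

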